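# Show the flagged circuit board to the upward-looking inspection camera

## Task

Take the circuit board with the red rework label out of the clear tray, lift it higher than the blue bin that stands in the way, and carry it across to the upward-looking inspection camera. Finish while still holding it there, level and still, with its underside about 15 mm above the glass, centred over the white corner marks and square to them, its USB end towards the yellow arrow. Nothing may touch the camera unit at any time, and the bin and the other boards stay where they are.

Things in the scene. Friction and masses are not known exactly. Their poses are not given: they have to be found in the camera images.
- board: Board to inspect: green, 50 (x) by 70 (y) by 1.6 mm, about 45 g, red 24 x 20 mm label at its middle. Black strips 8.5 mm tall run flush along both long edges (y -32 to +24): each long side is an upright face 10 mm tall. Grasp across x at mid-length. USB socket (15.5 mm tall) and yellow connector at the +y end. Components up. Origin: centre of its flat underside, z up.
- usb (a point): Middle of the edge at the board's USB end: 35 mm along board +y from its origin. Before the job the board rests on two ribs, its underside 9.5 mm above the bench; the fingers have free room beside both long sides down to the pocket's floor.
- other1: Same board as board (50 x 70 x 1.6 mm green circuit board) but WITHOUT a red label; lies in another pocket of the tray. Leave it alone. Origin: centre of its underside.
- other2: Same board as board (50 x 70 x 1.6 mm green circuit board) but WITHOUT a red label; lies in another pocket of the tray. Leave it alone. Origin: centre of its underside.
- other3: Same board as board (50 x 70 x 1.6 mm green circuit board) but WITHOUT a red label; lies in another pocket of the tray. Leave it alone. Origin: centre of its underside.
- tray: Clear tray fixed on the bench, left or right of the bin, 289 (x) by 209 mm (y), thin rim to 306 x 226; 2 x 2 pockets 140 (x) by 100 (y), centred at x +-71.5, y +-51.5; walls 3 mm thick, 16 mm tall; floor 1.5 mm. Each board lies within 9 mm of a pocket's centre and 0.12 rad of the tray's yaw, long sides facing tray +-x, USB end to tray +y. Origin: centre of its underside on the bench.
- camera_unit: Upward-looking camera: light grey box, 150 (x) by 180 (y) by 80 mm tall, fixed on the bench across the bin from the tray. Black top with a flush 86 x 108 mm glass window, lens and ring of white lights beneath. White corner marks frame the place of a board: board x along this x, board y along this y (yellow arrow on the +y side). Origin: centre of its underside on the bench.
- glass (a point): Centre of the glass window and of the corner marks, on the glass surface, 80 mm above the bench.
- arrow (a point): The yellow arrow on the top frame, 72 mm along the camera unit's +y from the glass centre: the board's USB end goes on this side.
- bin: Blue open-fronted parts bin, 170 mm (x) by 105 mm (y), 125 mm tall, 1.3 kg, loose on the bench between tray and camera unit. Leave it alone. Origin: centre of its underside.
Things that resemble listed ones, but are neither listed nor needed, are in the scene too. Leave any pink look-alike of the camera_unit alone. What is shaped like the board but purple is not meant.

How it is judged:
By the outcome, as a careful person would: the job done as asked, in the order asked, and still so for the second after the job is handed in, while the arm keeps its last pose, push and grip.
It also fails if it takes over 43 s, if anything falls off the work surface, if the arm or the gripper's body presses on something with over 40 N, if the wrist force passes 120 N, or if a joint passes its speed limit or range.

## Robot

A 6-joint arm with a two-finger parallel gripper is mounted at the origin on the work surface. World frame = base frame: x ahead of the robot, y to its left, z up, the work surface at z = 0. Lengths are in m, angles in rad, forces in N, time in s.
With the tool pointing down it reaches from about 0.25 to 0.725 m from the base axis. Payload 4 kg.
Tool frame: the origin (TCP) lies midway between the tips of the shut fingers; the grasp point (between the pads) lies 19 mm behind it; z points along the fingers, y is the line along which they close (so a half turn about z gives the same grasp; the last joint's range is limited). The gripper opens to 85 mm and grips with 20 to 120 N. Pads are 22 mm wide; open, the fingers measure 114 mm over their backs; the gripper's body (76 mm by 85 mm) begins 54 mm behind the grasp point. The pads swing forward as they close: fully open they stand 13 mm farther back than shut.
Start: joints at [-1.27, 0.241, 0.005, 1.335, 0, 1.571], TCP at [0.148, -0.478, 0.231] pointing down, gripper open.
Joint ranges: [-2.72, 2.72], [-1.05, 1.87], [-1.09, 1.28], [-1.99, 2.15], [-1.42, 1.44], [-3.14, 3.14]. Speed limits (rad/s): [2.79, 2.79, 3.14, 3.14, 3.14, 3.14].

## Interface

Orientations are given as a unit quaternion [x, y, z, w].
In Python, from workcell import get_obs, camera, job_done, silhouettes gives the robot as it stands. The module is installed in compiled form; this text tells all that it offers.
- The arm moves only by the tool drive_tool, never from a script. Its argument "increments" is a list of rows, each a list of 3 entries, a list of its own where there are three numbers: the shift along the world's x, y, z in mm, then the turn, a rotation vector about the world's x, y, z in degrees, then the opening, from 0 (shut) to 1 (fully open). A call has 1 to 8 rows; each row shifts and turns the commanded pose from where the row before left it; what a row does not reach is not made up. A row lasts 1/12 s, in which the tool goes at most 41.7 mm and 7.16 degrees, less where a joint would pass 70% of its speed; a pose out of reach is approached as far as the arm can. A call is refused whole if a number of a shift passes 41.7 or a number of a turn 7.16, either way. A call with a gripper value outside its range is refused whole. The fingers move at their own pace and stop on an object; the grip force is fixed at half the most. Time passes only in rows, so rows that do not move let the fingers close. It gives the time, the measured TCP pose, the force, the opening and the grip force at its end, in the units of the state.
- get_obs(): the state, without advancing time (a new reading comes with each control period).
- camera(name): name is "scene" or "top" or "wrist"; returns a dict with "image" (400x640x3 uint8, red, green, blue), "K" (3x3 intrinsics, pixels), "k1" (the pictures are not rectified: a ray, as slopes to the right and down, at radius r is drawn at 1 + k1 r^2 times it, then the intrinsics apply), "view" (4x4, takes a point from world to camera coordinates). Camera axes: x right, y down, z forward; pixel columns grow to the right and rows downward; lengths in m; the calibration is good to about 2 mm. A picture is of the moment at which its call begins. There is no depth.
- job_done(): hands the job in; it is judged then, once.
Trained networks look in a picture, given as the dict that the camera call returned (one of the last four; its "shot" number tells which), for a name from the list of things; names that differ only in an ending like _2 or _b are one class to them, and where a whole thing is asked for, a point or a joint stands for the part that bears it (a point fixed in the world has none). Each returns a list of dicts, best first, with "conf" (0 to 1); they miss things now and then, are a little off and sometimes report something else, mostly with a low value. They report only what shows in the picture. A call takes as long as a camera call. They do not tell look-alikes from the thing itself.
- silhouettes(query, picture): "region" (400x640 bool, what is visible of it) and "bbox" ([left, top, right, bottom] in pixels, round what is visible of it).
The state is a dict: "clock": time; "joint_pos": joint angles; "joint_vel": joint speeds; "tau": joint torques, N m; "eef_pos": TCP position; "tool_rot": TCP orientation; "ft_force": force on the tool from outside, world axes, zero at the start; "ft_torque": the same for the moment, N m; "grip_width": finger opening in m; "grasp_force": force on a finger pad.
Only numpy, scipy, OpenCV 4.12 (cv2) and the standard library are available. Lean on these libraries where they do the work, as an engineer would, in place of code of your own. Each camera call takes 0.05 s, during which the arm holds its last target. There are 200 camera calls.

## Working session

There is one attempt and no reset: what is moved stays moved. The work goes in short steps, Python scripts to look and compute and a tool call to move; the robot and the scene stay as the last step left them, time stands still between calls to the robot, and variables do not carry over. Pictures are saved under pics/ and viewed, at most 10 in all, crops included, and the job is handed in when it is done.

Besides the shell and the picture viewer there is one more tool, called after ">>>" as name(argument=value, ...), one argument or row to a line, values as JSON. drive_tool: Moves the arm, as the interface text tells. Its arguments: {"type":"object","properties":{"increments":{"type":"array"}},"required":["increments"]}

```bash
mkdir -p pics; python3 - <<'E'
from workcell import *
import cv2,numpy as np,pickle
o=get_obs();print(o)
d={}
for n in("scene","top"):
    c=camera(n);d[n]=c
    cv2.imwrite(f"pics/{n}0.png",c["image"][:,:,::-1])
    print(n,c["K"].tolist(),c["k1"],np.round(c["view"],4).tolist())
    for q in("board","tray","camera_unit","bin"):
        for s in silhouettes(q,c):print(q,s["conf"],s["bbox"])
pickle.dump(d,open("d.pkl","wb"))
E
```

```text
{'clock': 0.0, 'joint_pos': array([-1.26996075e+00,  2.41434238e-01,  3.73648459e-03,  1.33520858e+00,
        3.42390142e-06,  1.57081015e+00]), 'joint_vel': array([-0.00083891,  0.00207359,  0.00126911,  0.00221436, -0.00149219,
       -0.00050317]), 'tau': array([-5.00317547e-04, -3.72315037e+01,  2.52409065e+01,  1.68270251e-02,
       -6.93158358e-05,  1.19213405e-05]), 'eef_pos': array([ 0.14797345, -0.47694247,  0.23040703]), 'tool_rot': array([ 9.88709044e-01,  1.49844296e-01, -1.56407749e-04, -1.04334379e-03]), 'ft_force': array([-0.03916839, -0.23117999,  0.96543282]), 'ft_torque': array([ 0.0055075 ,  0.01359124, -0.04963454]), 'grasp_force': 0.0, 'grip_width': 0.08562290396171017}
scene [[412.9532119338341, 0.0, 321.8383387229018], [0.0, 412.9532119338341, 200.02530126316844], [0.0, 0.0, 1.0]] -0.035541702134939 [[-0.3452, 0.9385, 0.0049, 0.1963], [0.6, 0.2247, -0.7678, -0.2915], [-0.7217, -0.2621, -0.6406, 1.4695], [0.0, 0.0, 0.0, 1.0]]
board 0.67 [385.5, 198.8, 416.6, 215.4]
board 0.42 [381.0, 234.4, 411.6, 254.0]
tray 0.81 [362.8, 185.4, 465.1, 289.0]
camera_unit 0.82 [120.0, 187.3, 229.9, 279.1]
camera_unit 0.6 [193.7, 137.9, 279.9, 205.6]
camera_unit 0.58 [362.4, 185.5, 467.8, 286.8]
bin 0.61 [296.3, 161.5, 359.1, 242.5]
top [[395.12955342679646, 0.0, 315.6819062749267], [0.0, 395.12955342679646, 208.51907501793218], [0.0, 0.0, 1.0]] -0.06728454968114093 [[0.0293, -0.9996, 0.0015, -0.004], [-0.9949, -0.0293, -0.0968, 0.5637], [0.0968, 0.0014, -0.9953, 1.1394], [0.0, 0.0, 0.0, 1.0]]
board 0.82 [297.5, 258.7, 315.4, 288.4]
board 0.75 [246.7, 229.3, 270.2, 248.7]
tray 0.69 [199.9, 166.3, 279.7, 273.6]
tray 0.26 [206.6, 183.2, 231.2, 200.7]
tray 0.2 [239.1, 184.5, 268.0, 202.4]
tray 0.19 [247.6, 230.4, 272.8, 251.1]
camera_unit 0.61 [379.1, 195.7, 460.6, 269.3]
bin 0.64 [295.1, 178.6, 337.1, 243.8]
```

View pics/top0.png

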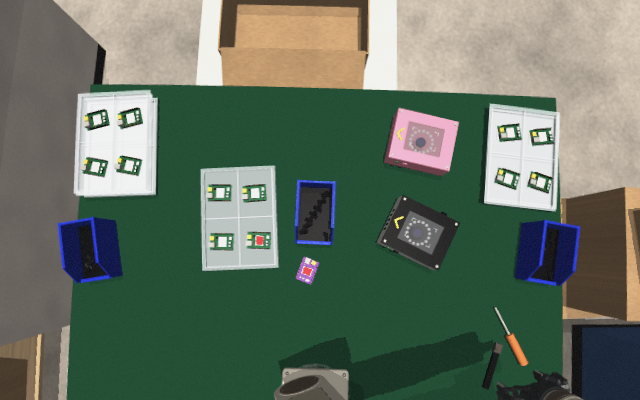

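View pics/scene0.png

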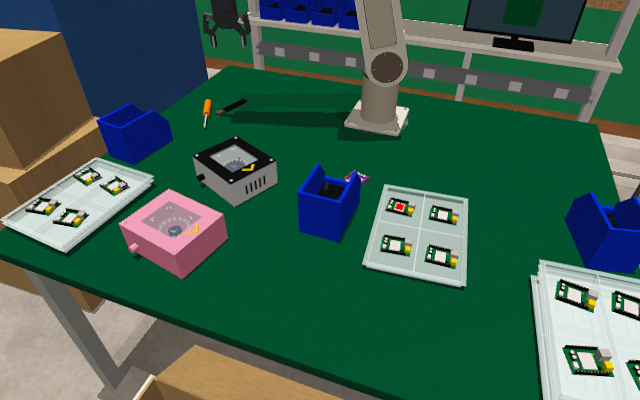

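The top picture shows the labelled board at (259,240) in the tray's near-right pocket, with its USB end to the left (world +y). The black-topped camera unit has its glass at (419,233) and its arrow at (398,222). The bin is at (316,212), and a purple decoy lies at (308,270).

```bash
cat > h.py <<'E'
import numpy as np,cv2
def ray(c,uv):
    uv=np.asarray(uv,float).reshape(-1,1,2)
    s=cv2.undistortPoints(uv,c["K"],np.array([c["k1"],0,0,0.]))[:,0]
    R=c["view"][:3,:3];t=c["view"][:3,3]
    return -R.T@t, np.c_[s,np.ones(len(s))]@R
def onz(c,uv,z):
    o,d=ray(c,uv);return o+d*((z-o[2])/d[:,2])[:,None]
def comps(mask,amin=5):
    n,_,st,ce=cv2.connectedComponentsWithStats(mask.astype(np.uint8))
    return [(ce[i],st[i]) for i in range(1,n) if st[i,4]>=amin]
def red(c):
    a=c["image"].astype(int);return (a[:,:,0]>150)&(a[:,:,1]<80)&(a[:,:,2]<80)
def yel(c):
    a=c["image"].astype(int);return (a[:,:,0]>150)&(a[:,:,1]>120)&(a[:,:,2]<90)
E
python3 - <<'E'
import pickle;from h import *
d=pickle.load(open("d.pkl","rb"))
for n in d:
    c=d[n]
    for m,z,nm in((red,.0125,"red"),(yel,.08,"yel")):
        for ce,st in comps(m(c)):
            print(n,nm,ce.round(1),st[4],onz(c,[ce],z).round(4))
c=d["top"]
print("glass",onz(c,[[419,233]],.08))
print("unit top silh corners",onz(c,[[398,195],[460,222],[440,270],[378,240]],.08).round(3))
print("bin top",onz(c,[[296,180],[336,181],[332,244],[297,242]],.125).round(3))
E
```

```text
scene red [208.4 113.4] 5 [[ 0.1992 -0.5669  0.0125]]
scene red [399.4 206.2] 31 [[0.4624 0.1776 0.0125]]
scene yel [206.4 105.2] 52 [[ 0.2582 -0.5244  0.08  ]]
scene yel [ 92.  118.8] 5 [[ 0.4637 -0.8188  0.08  ]]
scene yel [ 63.  141.4] 7 [[ 0.6004 -0.7985  0.08  ]]
scene yel [248.8 168.1] 35 [[ 0.53  -0.221  0.08 ]]
scene yel [ 88.5 179.5] 14 [[ 0.7195 -0.5862  0.08  ]]
scene yel [115.8 189.3] 17 [[ 0.7271 -0.4903  0.08  ]]
scene yel [ 48.1 208.2] 25 [[ 0.8426 -0.5926  0.08  ]]
scene yel [410.1 209.8] 26 [[0.5471 0.2124 0.08  ]]
scene yel [454.3 217.9] 27 [[0.5394 0.3136 0.08  ]]
scene yel [ 76.8 220. ] 27 [[ 0.8502 -0.4955  0.08  ]]
scene yel [193.1 230.5] 32 [[ 0.7848 -0.2245  0.08  ]]
scene yel [407.3 248.3] 32 [[0.6723 0.2305 0.08  ]]
scene yel [453.3 260.7] 34 [[0.6741 0.3266 0.08  ]]
scene yel [591.7 301.9] 45 [[0.6893 0.5875 0.08  ]]
scene yel [231.8 379.8] 3496 [[1.0545 0.0259 0.08  ]]
scene yel [608.6 365.2] 64 [[0.8205 0.5994 0.08  ]]
scene yel [252.8 369.4] 80 [[1.027 0.049 0.08 ]]
top red [258.9 239.5] 29 [[0.4676 0.1784 0.0125]]
top yel [517.9 350.1] 181 [[ 0.1767 -0.5655  0.08  ]]
glass [[ 0.49777423 -0.28049731  0.08      ]]
unit top silh corners [[ 0.604 -0.22   0.08 ]
 [ 0.532 -0.398  0.08 ]
 [ 0.396 -0.341  0.08 ]
 [ 0.475 -0.165  0.08 ]]
bin top [[ 0.631  0.068  0.125]
 [ 0.631 -0.041  0.125]
 [ 0.46  -0.034  0.125]
 [ 0.462  0.06   0.125]]
```

>>> drive_tool(
  increments=[
    [[30,20,12],[0,0,5.7],1],
    [[30,20,12],[0,0,5.7],1],
    [[30,20,12],[0,0,5.7],1],
    [[30,20,12],[0,0,5.7],1],
    [[30,20,12],[0,0,5.7],1],
    [[30,20,12],[0,0,5.7],1],
    [[30,20,12],[0,0,5.7],1],
    [[30,20,12],[0,0,5.7],1],
  ],
)

```text
clock: 1.17
eef_pos: [0.3894, -0.3163, 0.3281]
tool_rot: [0.852, 0.523, 0.0, 0.0]
ft_force: [0.8, -0.4, 0.6]
grip_width: 0.0853
grasp_force: 0.0
```

>>> drive_tool(
  increments=[
    [[30,20,5],[0,0,0],1],
    [[30,20,5],[0,0,0],1],
    [[0,0,0],[0,0,0],1],
    [[0,0,0],[0,0,0],1],
  ],
)

```text
clock: 1.5
eef_pos: [0.4496, -0.2763, 0.3371]
tool_rot: [0.852, 0.523, -0.0, -0.0]
ft_force: [-0.8, -0.6, -0.3]
grip_width: 0.0854
grasp_force: 0.0
```

```bash
python3 - <<'E'
from workcell import *
import cv2,numpy as np,pickle
o=get_obs();print(o["clock"],o["eef_pos"],o["tool_rot"],o["joint_pos"])
c=camera("wrist");pickle.dump(c,open("w1.pkl","wb"))
cv2.imwrite("pics/w1.png",c["image"][:,:,::-1]);print(c["K"],c["k1"],c["view"].round(3))
E
```

```text
1.5 [ 0.44956257 -0.27634328  0.33707634] [ 8.52367661e-01  5.22942977e-01 -1.12684399e-04 -7.85666209e-06] [-5.51042185e-01  2.81913795e-01  3.31651587e-01  1.62065009e+00
 -1.93878659e-04  1.48995044e+00]
[[359.76563224   0.         321.01646469]
 [  0.         359.76563224 205.27292789]
 [  0.           0.           1.        ]] -0.04981684787754577 [[ 0.892 -0.453  0.    -0.526]
 [-0.437 -0.861  0.261 -0.102]
 [-0.118 -0.233 -0.965  0.469]
 [ 0.     0.     0.     1.   ]]
```

View pics/w1.png

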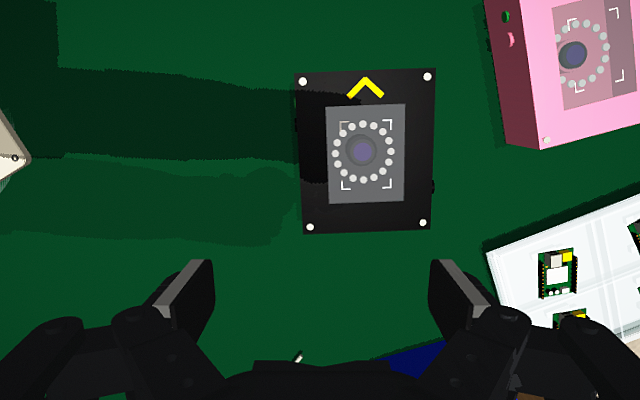

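The wrist picture shows the unit upright. Its corner screws are at (303,82), (428,76), (423,222) and (310,227), the glass spans (326,105) to (405,203), and the arrow is at (365,87).

```bash
python3 - <<'E'
import pickle;from h import *
c=pickle.load(open("w1.pkl","rb"));a=c["image"].astype(int)
w=a.min(2)>165; w[:, :295]=0;w[:,436:]=0;w[:66]=0;w[236:]=0
cs=comps(w,4)
for ce,st in cs:print(ce.round(1),st.tolist(),onz(c,[ce],.08).round(4)[0])
y=yel(c);y[:,:330]=0;y[:,400:]=0;y[110:]=0
ys=[x for x in comps(y,30)];print(ys,[onz(c,[x[0]],.08).round(4) for x in ys])
sc=[x[0] for x in cs if x[0][1]<95 or x[0][1]>212]
P=onz(c,sc,.08);print("screw mean",P.mean(0))
for p in P:print(p.round(4))
# glass: grey region, min area rect on plane
g=(a.max(2)-a.min(2)<12)&(a.max(2)>65)&(a.max(2)<250);g[:, :318]=0;g[:,412:]=0;g[:98]=0;g[210:]=0
g=cv2.morphologyEx(g.astype(np.uint8),cv2.MORPH_CLOSE,np.ones((9,9)))
g=cv2.morphologyEx(g,cv2.MORPH_OPEN,np.ones((9,9)))
v,u=np.nonzero(g);Q=onz(c,np.c_[u,v],.08)[:,:2]
print("glass rect",cv2.minAreaRect((Q*1000).astype(np.float32)))
cv2.imwrite("pics/unit.png",cv2.resize(c["image"][60:240,285:445,::-1],None,fx=3.3,fy=3.3,interpolation=cv2.INTER_CUBIC))
E
```

```text
[427.  76.] [424, 73, 7, 7, 45] [ 0.595  -0.2377  0.08  ]
[302.4  81. ] [299, 77, 8, 9, 51] [ 0.4749 -0.183   0.08  ]
[388.6 122.2] [382, 119, 10, 11, 37] [ 0.5386 -0.2631  0.08  ]
[343.4 121.2] [340, 121, 9, 2, 11] [ 0.4952 -0.24    0.08  ]
[362.3 123.6] [359, 120, 8, 8, 47] [ 0.5125 -0.2516  0.08  ]
[351.5 126.2] [348, 123, 8, 8, 47] [ 0.5007 -0.2488  0.08  ]
[373.1 125.3] [370, 122, 7, 8, 43] [ 0.5222 -0.2585  0.08  ]
[342.2 132.3] [339, 125, 8, 12, 50] [ 0.4888 -0.2501  0.08  ]
[382.3 131.1] [379, 128, 8, 7, 45] [ 0.5285 -0.2687  0.08  ]
[388.5 140.2] [385, 137, 8, 8, 47] [ 0.5305 -0.2808  0.08  ]
[336.9 142.2] [334, 139, 7, 7, 42] [ 0.4789 -0.2571  0.08  ]
[390.5 151. ] [387, 148, 8, 7, 44] [ 0.5276 -0.2926  0.08  ]
[334.9 153.2] [332, 150, 7, 7, 42] [ 0.4716 -0.2669  0.08  ]
[388.2 161.7] [385, 158, 8, 8, 44] [ 0.5204 -0.3023  0.08  ]
[337.2 163.7] [334, 160, 7, 8, 41] [ 0.4686 -0.2785  0.08  ]
[343.5 172. ] [340, 169, 8, 7, 42] [ 0.4708 -0.2902  0.08  ]
[382.2 170.8] [379, 168, 8, 7, 42] [ 0.5102 -0.3087  0.08  ]
[352.6 177.9] [349, 175, 8, 7, 42] [ 0.477  -0.3009  0.08  ]
[373.5 177. ] [370, 174, 8, 7, 44] [ 0.4985 -0.3106  0.08  ]
[363.  179.2] [360, 176, 7, 7, 41] [ 0.4868 -0.3076  0.08  ]
[388.3 184.6] [382, 178, 10, 11, 32] [ 0.5099 -0.3261  0.08  ]
[343.9 186.6] [341, 181, 10, 9, 34] [ 0.4638 -0.3055  0.08  ]
[422.5 222.3] [420, 220, 6, 6, 32] [ 0.5273 -0.3855  0.08  ]
[309.8 226.6] [307, 224, 7, 6, 35] [ 0.4074 -0.3303  0.08  ]
[(array([364.90066225,  87.74503311]), array([347,  77,  37,  22, 302], dtype=int32))] [array([[ 0.531, -0.219,  0.08 ]])]
screw mean [ 0.50115551 -0.28410029  0.08      ]
[ 0.595  -0.2377  0.08  ]
[ 0.4749 -0.183   0.08  ]
[ 0.5273 -0.3855  0.08  ]
[ 0.4074 -0.3303  0.08  ]
glass rect ((500.9585266113281, -283.908935546875), (108.13519287109375, 85.95564270019531), 65.38214874267578)
```

View pics/unit.png

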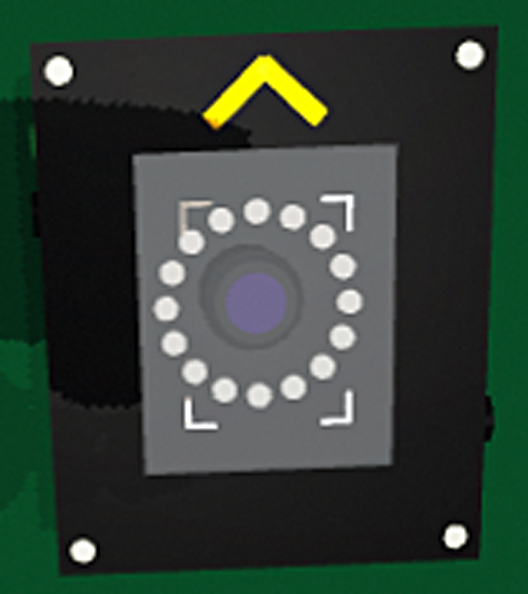

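The enlarged crop confirms the glass fit: 108.1 x 86.0 mm, centre (0.501, -0.284), its +y axis at 65.4°. Now to the board.

>>> drive_tool(
  increments=[
    [[2,40,0],[0,0,3.4],1],
    [[2,40,0],[0,0,3.4],1],
    [[2,40,0],[0,0,3.4],1],
    [[2,40,0],[0,0,3.4],1],
    [[2,40,0],[0,0,3.4],1],
    [[2,40,0],[0,0,3.4],1],
    [[2,40,0],[0,0,3.4],1],
    [[2,40,0],[0,0,3.4],1],
  ],
)

```text
clock: 2.22
eef_pos: [0.4632, 0.0426, 0.3375]
tool_rot: [0.707, 0.707, -0.0, 0.0]
ft_force: [-0.1, 0.3, 0.8]
grip_width: 0.0851
grasp_force: 0.0
```

>>> drive_tool(
  increments=[
    [[0,40,-37],[0,0,0],1],
    [[0,40,-10],[0,0,0],1],
    [[0,20,-30],[0,0,0],1],
    [[0,0,-20],[0,0,0],1],
    [[0,0,0],[0,0,0],1],
    [[0,0,0],[0,0,0],1],
  ],
)

```text
clock: 2.72
eef_pos: [0.4631, 0.1317, 0.2484]
tool_rot: [0.707, 0.707, -0.001, -0.001]
ft_force: [0.1, 0.1, 1.0]
grip_width: 0.0858
grasp_force: 0.0
```

```bash
python3 - <<'E'
from workcell import *
import pickle;from h import *
o=get_obs();print(o["clock"],o["eef_pos"],o["tool_rot"],o["joint_pos"].round(3))
c=camera("wrist");pickle.dump(c,open("w2.pkl","wb"))
cv2.imwrite("pics/w2.png",c["image"][:,:,::-1])
for ce,st in comps(red(c),30):
    v,u=np.nonzero(red(c)); print(ce,st,onz(c,[ce],.0125))
    print(cv2.minAreaRect((1000*onz(c,np.c_[u,v],.0125)[:,:2]).astype(np.float32)))
for s in silhouettes("board",c):print(s["conf"],s["bbox"])
E
```

```text
2.7167 [0.4630651  0.13165644 0.24835344] [ 7.07408473e-01  7.06803131e-01 -1.49517798e-03 -5.92998896e-04] [ 0.277  0.199 -0.003  1.371 -0.     1.849]
[325.05057471 128.01609195] [314 119  23  19 435] [[0.46687113 0.17819417 0.0125    ]]
((426.3659973144531, 107.53752899169922), (189.8098907470703, 28.7955379486084), 60.15566635131836)
[249.76767677 254.44781145] [240 244  20  22 297] [[0.38174105 0.03785254 0.0125    ]]
((426.3659973144531, 107.53752899169922), (189.8098907470703, 28.7955379486084), 60.15566635131836)
0.67 [299.9, 86.5, 354.6, 159.1]
0.6 [218.4, 229.1, 289.5, 284.9]
```

View pics/w2.png

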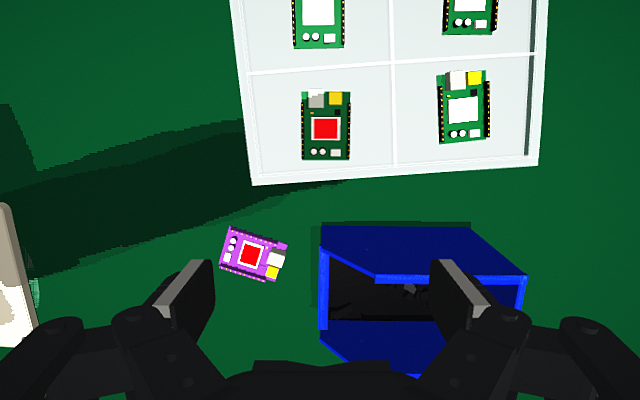

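The wrist picture shows the target board at (325,128), USB end up, and nearly square to the tool, with clear floor on both sides. Next I need its yaw.

```bash
python3 - <<'E'
import pickle;from h import *
c=pickle.load(open("w2.pkl","rb"));a=c["image"].astype(int)
r=red(c);r[:, :300]=0
v,u=np.nonzero(r);Q=onz(c,np.c_[u,v],.0125)[:,:2]
print("red",cv2.minAreaRect((1000*Q).astype(np.float32)))
# whole board: non-bright region in pocket; bottom part & sides
m=((a.min(2)<140)|r);m[:, :285]=0;m[:,372:]=0;m[:84]=0;m[166:]=0
n,l,st,ce=cv2.connectedComponentsWithStats(m.astype(np.uint8));k=l[128,325];print(st[k])
m=l==k
L=[];R=[]
for y in range(104,156):
    xs=np.nonzero(m[y])[0];L.append((xs[0]-.5,y));R.append((xs[-1]+.5,y))
B=[(x,np.nonzero(m[:,x])[0][-1]+.5) for x in range(308,346)]
for nm,p,z in(("L",L,.0195),("R",R,.0195),("L",L,.0095),("R",R,.0095),("B",B,.0095)):
    q=onz(c,p,z)[:,:2]
    vx,vy,x0,y0=cv2.fitLine(q.astype(np.float32),cv2.DIST_HUBER,0,.001,.001).ravel()
    print(nm,z,"dir",np.degrees(np.arctan2(vy,vx))%180,"pt",x0,y0)
cv2.imwrite("pics/b2.png",cv2.resize(c["image"][80:170,280:380,::-1],None,fx=6,fy=6,interpolation=cv2.INTER_CUBIC))
E
```

```text
red ((466.84033203125, 178.16099548339844), (18.258459091186523, 22.819494247436523), 89.96949005126953)
[314 119  23  20 460]Traceback (most recent call last):
  File "<stdin>", line 12, in <module>
IndexError: index 0 is out of bounds for axis 0 with size 0
```

```bash
python3 - <<'E'
import pickle;from h import *
c=pickle.load(open("w2.pkl","rb"));a=c["image"].astype(int)
m=(a.min(2)<140);m[:, :285]=0;m[:,372:]=0;m[:84]=0;m[166:]=0
L=[];R=[]
for y in range(104,156):
    xs=np.nonzero(m[y])[0];L.append((xs[0]-.5,y));R.append((xs[-1]+.5,y))
B=[(x,np.nonzero(m[:,x])[0][-1]+.5) for x in range(308,346)]
for nm,p,z in(("L",L,.0195),("R",R,.0195),("L",L,.0095),("R",R,.0095),("B",B,.0095)):
    q=onz(c,p,z)[:,:2]
    vx,vy,x0,y0=cv2.fitLine(q.astype(np.float32),cv2.DIST_HUBER,0,.001,.001).ravel()
    print(nm,z,"dir",np.degrees(np.arctan2(vy,vx))%180,"pt",x0,y0)
print(np.array(L)[::6].tolist(),np.array(R)[::6].tolist(),B[::5])
cv2.imwrite("pics/b2.png",cv2.resize(c["image"][80:170,280:380,::-1],None,fx=6,fy=6,interpolation=cv2.INTER_CUBIC))
E
```

```text
L 0.0195 dir 90.75616 pt 0.44228116 0.17968194
R 0.0195 dir 91.04775 pt 0.49168557 0.17159298
L 0.0095 dir 90.75647 pt 0.441707 0.17918
R 0.0095 dir 91.04772 pt 0.49244294 0.17087302
B 0.0095 dir 179.97963 pt 0.46892264 0.14519325
[[300.5, 104.0], [300.5, 110.0], [300.5, 116.0], [300.5, 122.0], [300.5, 128.0], [300.5, 134.0], [301.5, 140.0], [301.5, 146.0], [301.5, 152.0]] [[350.5, 104.0], [350.5, 110.0], [349.5, 116.0], [349.5, 122.0], [349.5, 128.0], [349.5, 134.0], [349.5, 140.0], [349.5, 146.0], [349.5, 152.0]] [(308, np.float64(159.5)), (313, np.float64(159.5)), (318, np.float64(159.5)), (323, np.float64(159.5)), (328, np.float64(159.5)), (333, np.float64(159.5)), (338, np.float64(159.5)), (343, np.float64(159.5))]
```

View pics/b2.png

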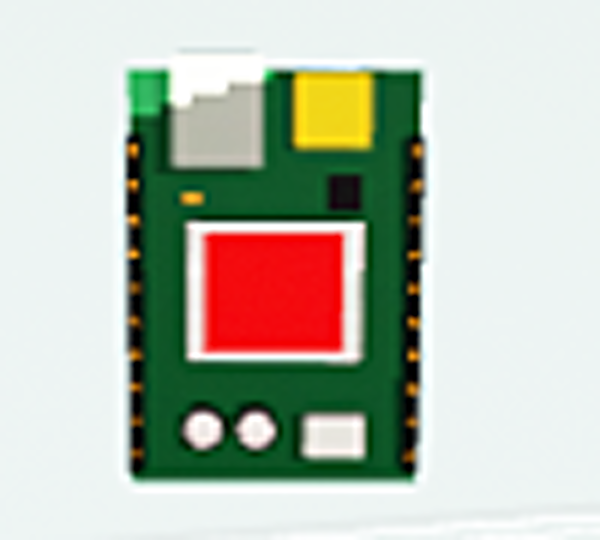

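The crop shows the board square to within about 0.5°. Its centre is about (0.467, 0.179), and width and length match the given sizes. Descending.

>>> drive_tool(
  increments=[
    [[4,24,-30],[0,0,0],0.88],
    [[0,23,-32],[0,0,0],0.88],
    [[0,0,-40],[0,0,0],0.88],
    [[0,0,-40],[0,0,0],0.88],
    [[0,0,-35],[0,0,0],0.88],
    [[0,0,-30],[0,0,0],0.88],
    [[0,0,0],[0,0,0],0.88],
    [[0,0,0],[0,0,0],0.88],
  ],
)

```text
clock: 3.48
eef_pos: [0.4685, 0.1791, 0.0424]
tool_rot: [0.708, 0.707, -0.001, -0.0]
ft_force: [1.1, -0.2, -0.8]
grip_width: 0.0751
grasp_force: 0.0
```

```bash
python3 - <<'E'
from workcell import *
import pickle;from h import *
o=get_obs();print(o["clock"],o["eef_pos"],o["tool_rot"],o["grip_width"],o["ft_force"])
c=camera("wrist");pickle.dump(c,open("w3.pkl","wb"))
cv2.imwrite("pics/w3.png",c["image"][:,:,::-1])
r=red(c);
for ce,st in comps(r,30):print(ce,st,onz(c,[ce],.0125))
E
```

```text
3.4833 [0.46845312 0.17907167 0.04239674] [ 7.07561042e-01  7.06651928e-01 -6.10809211e-04 -2.28405959e-04] 0.07506642390788483 [ 1.12714231 -0.20796704 -0.76116275]
[317.7804878  245.92450639] [ 294  228   48   37 1722] [[0.46686334 0.17745076 0.0125    ]]
```

View pics/w3.png

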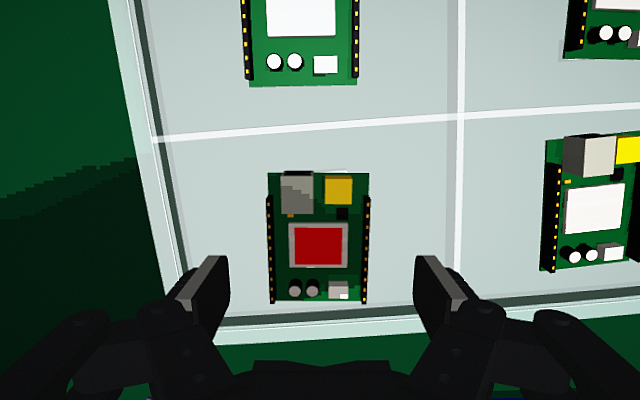

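The fingers straddle the board with clear room on both sides; the label at (318,246) gives (0.467, 0.178). Going down to grip.

>>> drive_tool(
  increments=[
    [[-1.5,-1,-15],[0,0,0],0.88],
    [[0,0,-15],[0,0,0],0.88],
    [[0,0,-11],[0,0,0],0.88],
    [[0,0,0],[0,0,0],0.88],
    [[0,0,0],[0,0,0],0.88],
  ],
)

```text
clock: 3.95
eef_pos: [0.4687, 0.1795, 0.0034]
tool_rot: [0.707, 0.707, 0.002, 0.001]
ft_force: [0.4, 0.3, -0.7]
grip_width: 0.0751
grasp_force: 0.0
```

>>> drive_tool(
  increments=[
    [[0,0,0],[0,0,0],0.6],
    [[0,0,0],[0,0,0],0.5],
    [[0,0,0],[0,0,0],0.4],
    [[0,0,0],[0,0,0],0.3],
    [[0,0,0],[0,0,0],0.3],
    [[0,0,0],[0,0,0],0.3],
  ],
)

```text
clock: 4.45
eef_pos: [0.4685, 0.1796, 0.0032]
tool_rot: [0.707, 0.707, 0.002, 0.001]
ft_force: [-1.0, -1.0, 7.3]
grip_width: 0.0486
grasp_force: 62.3
```

>>> drive_tool(
  increments=[
    [[0,0,3],[0,0,0],0.3],
    [[0,0,8],[0,0,0],0.3],
    [[0,0,20],[0,0,0],0.3],
    [[0,0,35],[0,0,0],0.3],
    [[0,0,40],[0,0,0],0.3],
    [[0,0,40],[0,0,0],0.3],
    [[0,0,0],[0,0,0],0.3],
    [[0,0,0],[0,0,0],0.3],
  ],
)

```text
clock: 5.12
eef_pos: [0.4688, 0.1799, 0.1507]
tool_rot: [0.707, 0.707, 0.003, 0.002]
ft_force: [0.6, 0.2, -0.9]
grip_width: 0.0484
grasp_force: 62.0
```

```bash
python3 - <<'E'
from workcell import *
import pickle;from h import *
o=get_obs();print(o["clock"],o["eef_pos"],o["tool_rot"],o["grip_width"],o["ft_force"])
c=camera("wrist");s=camera("scene");pickle.dump((o,c,s),open("w4.pkl","wb"))
im=c["image"][100:330,180:460,::-1]
b=s["image"][90:290,340:480,::-1]
a=cv2.resize(im,None,fx=1.7,fy=1.7,interpolation=cv2.INTER_CUBIC);b=cv2.resize(b,(274,391),interpolation=cv2.INTER_CUBIC)
cv2.imwrite("pics/w4.png",np.hstack([a,b]))
r=red(c)
for ce,st in comps(r,30):print(ce,st)
E
```

```text
5.1167 [0.46883433 0.1799119  0.15068208] [0.70687724 0.70732599 0.00347951 0.00155035] 0.048407659391910024 [ 0.60378611  0.24789943 -0.89120912]
[320.95336593 281.88491914] [ 291  260   61   45 2659]
```

View pics/w4.png

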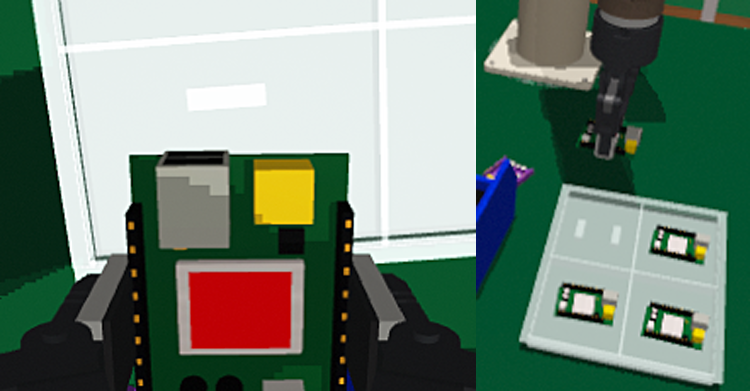

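Left: the board is gripped at mid-length with its label centred between the pads. Right: it hangs free above its empty pocket, and the bin and other boards have not moved. Next, estimate its pose in the hand.

```bash
cat > pose.py <<'E'
from h import *
from scipy.spatial.transform import Rotation as Ro
from scipy.optimize import least_squares
# pixels (crop->full) and board-frame points (mm); label height free
def fit(c,o,px,X,lab):
    D=np.array([c["k1"],0,0,0.]);V=c["view"]
    Rt=Ro.from_quat(o["tool_rot"])
    B0=Ro.from_euler("z",np.degrees(np.arctan2(*(-Rt.as_matrix()[:2,1])[::-1]))%180-180 if 0 else np.degrees(np.arctan2(Rt.as_matrix()[1,1],Rt.as_matrix()[0,1])),degrees=True)
    def parts(p):
        R=Ro.from_rotvec(p[:3])*B0;return R,o["eef_pos"]+p[3:6]
    def f(p):
        R,t=parts(p);Y=X.copy();Y[lab,2]=p[6]
        W=R.apply(Y)+t
        q=cv2.projectPoints(W,cv2.Rodrigues(V[:3,:3])[0],V[:3,3],c["K"],D)[0][:,0]
        return np.r_[(q-px).ravel(),(p[6]-.0025)/.001]
    s=least_squares(f,np.r_[0,0,0,0,0,.008,.0025],x_scale=[.01]*3+[.001]*4,loss="soft_l1")
    R,t=parts(s.x);return R,t,s.x,f(s.x)[:-1].reshape(-1,2)
E
python3 - <<'E'
import pickle;from pose import *
o,c,s=pickle.load(open("w4.pkl","rb"))
cr=np.array([(130,155),(349,154),(126,205),(355,205),(190,272),(291.5,272),(292,349),(190,350)],float)
px=cr/1.7+[180,100]-.2
X=np.array([(-25,35,1.6),(25,35,1.6),(-25,24,10),(25,24,10),(-12,10,0),(12,10,0),(12,-10,0),(-12,-10,0)])/1000
R,t,p,r=fit(c,o,px,X,[4,5,6,7])
print("rotvec deg",np.degrees(p[:3]).round(2),"t-tcp mm",(p[3:6]*1e3).round(2),"lab",p[6])
print("world euler",R.as_euler("xyz",degrees=True).round(2),t.round(4));print(r.round(1).tolist())
from scipy.spatial.transform import Rotation as Ro
print("tool z,y",Ro.from_quat(o["tool_rot"]).as_matrix()[:,1:].T.round(4))
E
```

```text
rotvec deg [-13.06   0.66   0.02] t-tcp mm [ 0.14  0.68 11.61] lab 0.0026158490559313285
world euler [-13.06   0.67  -0.02] [0.469  0.1806 0.1623]
[[0.7, 0.4], [-0.4, 0.5], [-0.3, 0.8], [0.5, 0.1], [-1.0, -4.4], [0.7, -4.8], [0.4, 0.2], [-0.6, 0.2]]
tool z,y [[ 1.0e+00  6.0e-04  7.1e-03]
 [ 7.1e-03  2.7e-03 -1.0e+00]]
```

```bash
cat > feat.py <<'E'
from h import *
def quad(c):
    # subpixel red quad via upsampled redness contour
    a=c["image"].astype(np.float32);f=a[:,:,0]-a[:,:,1:].max(2)
    k=6;g=cv2.resize(f,None,fx=k,fy=k,interpolation=cv2.INTER_CUBIC)
    m=(g>np.percentile(f[f>80],50)*.5).astype(np.uint8)
    cs=max(cv2.findContours(m,cv2.RETR_EXTERNAL,cv2.CHAIN_APPROX_NONE)[0],key=cv2.contourArea)
    h=cv2.convexHull(cs);e=2.
    while True:
        q=cv2.approxPolyDP(h,e,True)
        if len(q)<=4:break
        e+=1
    q=(q[:,0]+.5)/k-.5
    ce=q.mean(0);q=q[np.argsort(np.arctan2(*(q-ce).T[::-1]))]
    return q # TL,TR,BR,BL
E
python3 - <<'E'
import pickle;from feat import *
c3=pickle.load(open("w3.pkl","rb"));o,c4,s=pickle.load(open("w4.pkl","rb"))
for c in(c3,c4):print(quad(c).round(1).tolist())
Q=onz(c3,quad(c3),.0125)*1e3;print(Q.round(1))
# column scan for USB edge (green starts) 
for c,cols,rows in((c3,[272,276,318,362,366],(160,200)),(c4,[262,266,322,375,380],(175,215))):
    a=c["image"].astype(int)
    for u in cols:
        print(u,[ (int(v),a[v,u].tolist()) for v in range(*rows) if abs(a[v,u]-a[v-1,u]).max()>40][:3])
for r in range(165,300,15):
    a=c3["image"].astype(int);d=np.abs(np.diff(a[r,255:385],axis=0)).max(1);x=np.nonzero(d>40)[0]+255;print(r,x[:2],x[-2:])
a=c3["image"].astype(int)
for u in(280,300,350,360):print(u,[(v,a[v,u].tolist()) for v in range(290,312) if abs(a[v,u]-a[v-1,u]).max()>30])
E
```

```text
[[294.1, 227.6], [341.2, 227.6], [340.9, 263.8], [294.9, 263.9]]
[[290.8, 259.9], [351.1, 259.9], [349.9, 304.1], [292.1, 304.1]]
[[454.9 187.4  12.5]
 [478.7 187.3  12.5]
 [478.8 167.5  12.5]
 [455.  167.5  12.5]]
272 [(172, [143, 161, 155]), (173, [0, 31, 0])]
276 [(172, [143, 163, 155]), (173, [0, 25, 0])]
318 [(172, [131, 147, 140]), (173, [0, 34, 1])]
362 [(173, [0, 19, 0])]
366 [(173, [0, 17, 0])]
262 [(191, [24, 65, 41])]
266 [(191, [24, 65, 40])]
322 [(190, [175, 198, 191]), (191, [0, 34, 0])]
375 [(190, [24, 62, 40])]
380 [(190, [24, 63, 39])]
165 [] []
180 [267 279] [368 369]
195 [266 267] [367 368]
210 [265 266] [369 370]
225 [265 266] [368 369]
240 [266 267] [368 369]
255 [267 288] [367 368]
270 [267 268] [366 367]
285 [268 327] [360 366]
280 [(300, [63, 95, 75]), (301, [182, 198, 194])]
300 [(290, [115, 104, 102]), (293, [48, 44, 43]), (294, [2, 16, 8]), (300, [61, 91, 73]), (301, [177, 195, 189])]
350 [(301, [173, 193, 185]), (302, [209, 218, 218]), (309, [113, 127, 122]), (310, [47, 66, 56])]
360 [(301, [152, 170, 164]), (302, [211, 224, 222]), (308, [126, 140, 135]), (309, [56, 75, 67])]
```

```bash
python3 - <<'E'
import pickle;from feat import *
from pose import *
c3=pickle.load(open("w3.pkl","rb"));o,c,s=pickle.load(open("w4.pkl","rb"))
print("usb edge",onz(c3,[[268,172.3],[368.5,172.6]],.0111).round(4),"bot",onz(c3,[[290,300.3],[350,300.6]],.0095).round(4))
q=quad(c)
for lossname in(1,):
  px=np.r_[q,[[256.5,190.5],[385.3,190.2]]]
  L=.0025
  X=np.array([(-12,10,2.5),(12,10,2.5),(12,-10,2.5),(-12,-10,2.5),(-25,35,1.6),(25,35,1.6)])/1000
  for n in(4,6):
    ok,rv,tv=cv2.solvePnP(X[:n],px[:n],c["K"],np.array([c["k1"],0,0,0.]),flags=cv2.SOLVEPNP_ITERATIVE)
    R=c["view"][:3,:3].T@cv2.Rodrigues(rv)[0];t=c["view"][:3,:3].T@(tv.ravel()-c["view"][:3,3])
    pr=cv2.projectPoints(X,rv,tv,c["K"],np.array([c["k1"],0,0,0.]))[0][:,0]
    print(n,Ro.from_matrix(R).as_euler("xyz",degrees=True).round(2),t.round(4),(t-o["eef_pos"]).round(4));print((pr-px).round(1).tolist())
q3=quad(c3)
ok,rv,tv=cv2.solvePnP(X[:4],q3,c3["K"],np.array([c3["k1"],0,0,0.]))
R=c3["view"][:3,:3].T@cv2.Rodrigues(rv)[0];t=c3["view"][:3,:3].T@(tv.ravel()-c3["view"][:3,3]);print("w3",Ro.from_matrix(R).as_euler("xyz",degrees=True).round(2),t.round(4))
E
```

```text
usb edge [[0.4427 0.2153 0.0111]
 [0.4917 0.2151 0.0111]] bot [[0.4516 0.1445 0.0095]
 [0.4843 0.1443 0.0095]]
4 [ 1.17 -0.62  0.13] [0.4689 0.1781 0.1579] [ 0.0001 -0.0018  0.0072]
[[0.0, 0.0], [-0.0, -0.0], [0.0, 0.0], [-0.0, -0.0], [-1.2, 8.2], [1.1, 8.4]]
6 [-6.45 -3.2   0.83] [0.4689 0.1802 0.1616] [0.0001 0.0003 0.0109]
[[-0.7, -3.4], [0.4, -3.1], [1.3, 1.3], [-0.9, 0.5], [-1.0, 2.4], [0.8, 2.3]]
w3 [-0.   -0.16  0.13] [0.4669 0.1769 0.0088]
```

```bash
cat > pnp.py <<'E'
from feat import *
from scipy.spatial.transform import Rotation as Ro
X=np.array([(-12,7.7,2.5),(12,7.7,2.5),(12,-12.3,2.5),(-12,-12.3,2.5),(-25,35,1.6),(25,35,1.6)])/1000
def pnp(c,px,n):
    D=np.array([c["k1"],0,0,0.])
    ok,rv,tv=cv2.solvePnP(X[:n],np.asarray(px)[:n],c["K"],D)
    V=c["view"][:3,:3].T;R=V@cv2.Rodrigues(rv)[0];t=V@(tv.ravel()-c["view"][:3,3])
    pr=cv2.projectPoints(X,rv,tv,c["K"],D)[0][:,0]
    return Ro.from_matrix(R).as_euler("xyz",degrees=True).round(2),t.round(4),(pr-px).round(1).tolist()
E
python3 - <<'E'
import pickle;from pnp import *
c3=pickle.load(open("w3.pkl","rb"));o,c,s=pickle.load(open("w4.pkl","rb"))
for n in(4,6):
    print("w3",*pnp(c3,np.r_[quad(c3),[[267.3,172.3],[368.7,172.6]]],n))
    e=pnp(c,np.r_[quad(c),[[256.5,190.5],[385.3,190.2]]],n);print("w4",*e,e[1]-o["eef_pos"])
E
```

```text
w3 [-0.   -0.16  0.13] [0.4669 0.1792 0.0088] [[-0.0, 0.0], [0.0, -0.1], [-0.1, 0.1], [0.0, -0.0], [-0.8, 2.0], [-0.4, 1.4]]
w4 [ 1.17 -0.62  0.13] [0.4689 0.1804 0.1579] [[0.0, 0.0], [-0.0, -0.0], [0.0, 0.0], [-0.0, -0.0], [-1.6, 2.4], [1.4, 2.6]] [6.56731568e-05 4.88095700e-04 7.21792313e-03]
w3 [-2.54  0.58 -0.3 ] [0.4669 0.1798 0.01  ] [[0.0, -0.7], [0.4, -0.7], [0.1, 0.3], [-0.3, 0.1], [-0.3, 0.5], [0.1, 0.4]]
w4 [-2.8  -0.61  0.14] [0.4689 0.1805 0.1579] [[0.1, -1.1], [-0.1, -1.1], [0.2, 0.5], [-0.2, 0.5], [-0.4, 0.6], [0.3, 0.7]] [6.56731568e-05 5.88095700e-04 7.21792313e-03]
```

Measured the same way, the board in hand matches its level state in the tray: level within about 1°, underside about 7 mm above the TCP, centre about 0.7 mm towards USB. Lift, then cross above the bin.

>>> drive_tool(
  increments=[
    [[0,0,30],[0,0,0],0.3],
    [[0,0,35],[0,0,0],0.3],
    [[0,0,30],[0,0,0],0.3],
    [[2,-20,5],[0,0,-1.6],0.3],
    [[2,-33,0],[0,0,-2],0.3],
    [[2,-33,0],[0,0,-2],0.3],
    [[2,-33,0],[0,0,-2],0.3],
    [[2,-33,0],[0,0,-2],0.3],
  ],
)

```text
clock: 5.88
eef_pos: [0.4752, 0.0257, 0.2449]
tool_rot: [0.764, 0.645, -0.002, -0.001]
ft_force: [0.3, 0.0, -0.5]
grip_width: 0.0479
grasp_force: 62.3
```

>>> drive_tool(
  increments=[
    [[2,-33,0],[0,0,-2],0.3],
    [[2,-33,0],[0,0,-2],0.3],
    [[3,-33,0],[0,0,-2],0.3],
    [[3,-33,0],[0,0,-2],0.3],
    [[3,-33,0],[0,0,-2],0.3],
    [[3,-33,0],[0,0,-2],0.3],
    [[3,-33,0],[0,0,-2],0.3],
    [[3,-33,0],[0,0,-1],0.3],
  ],
)

```text
clock: 6.55
eef_pos: [0.4973, -0.2381, 0.2445]
tool_rot: [0.842, 0.54, -0.001, -0.002]
ft_force: [0.1, 0.3, -0.6]
grip_width: 0.0485
grasp_force: 62.3
```

>>> drive_tool(
  increments=[
    [[2,-33,0],[0,0,0],0.3],
    [[0,-16,0],[0,0,0],0.3],
    [[0,0,-30],[0,0,0],0.3],
    [[0,0,-30],[0,0,0],0.3],
    [[0,0,-30],[0,0,0],0.3],
    [[0,0,-20],[0,0,0],0.3],
    [[0,0,0],[0,0,0],0.3],
    [[0,0,0],[0,0,0],0.3],
  ],
)

```text
clock: 7.22
eef_pos: [0.4989, -0.2846, 0.1347]
tool_rot: [0.841, 0.541, -0.001, -0.003]
ft_force: [0.4, -1.1, -1.0]
grip_width: 0.0484
grasp_force: 62.2
```

```bash
cat > st.py <<'E'
from workcell import *
from pnp import *
import time
o=get_obs();R=Ro.from_quat(o["tool_rot"]).as_matrix()
print(o["clock"],o["eef_pos"].round(4),"y",R[:,1].round(4),"z",R[:,2].round(4),o["grip_width"],o["ft_force"].round(1),o["joint_vel"].round(3))
c=camera("wrist");q=quad(c);print(q.round(1).tolist())
e=pnp(c,np.r_[q,[[0,0],[0,0]]],4);print(e[0],e[1],(e[1]-o["eef_pos"])*1e3)
import pickle;pickle.dump((o,c,camera("scene"),camera("top")),open("last.pkl","wb"))
E
python3 st.py
```

```text
7.2167 [ 0.4989 -0.2846  0.1347] y [ 0.9096 -0.4154 -0.0062] z [-0.0054  0.0033 -1.    ] 0.04842118745722858 [ 0.4 -1.1 -1. ] [-0.    -0.041  0.069  0.007 -0.    -0.002]
[[291.2, 260.4], [350.6, 259.9], [349.6, 303.8], [292.4, 304.1]]
[  0.5    0.95 -24.42] [ 0.4986 -0.285   0.14  ] [-0.34374234 -0.38669113  5.3226349 ]
```

>>> drive_tool(
  increments=[
    [[2,0.5,-15],[0,0,0],0.3],
    [[0,0,-15],[0,0,0],0.3],
    [[0,0,-10],[0,0,0],0.3],
    [[0,0,0],[0,0,0],0.3],
    [[0,0,0],[0,0,0],0.3],
    [[0,0,0],[0,0,0],0.3],
  ],
)

```text
clock: 7.87
eef_pos: [0.5034, -0.2858, 0.0982]
tool_rot: [0.841, 0.54, 0.0, 0.001]
ft_force: [-0.2, -0.2, -0.2]
grip_width: 0.048
grasp_force: 62.3
```

```bash
python3 - <<'E'
from workcell import *
from pnp import *
import pickle
P=[];Y=[];Z=[];E=[];T=[]
for i in range(8):
    c=camera("wrist");o=get_obs();R=Ro.from_quat(o["tool_rot"]).as_matrix();P.append(o["eef_pos"]);Y.append(R[:,1]);Z.append(R[:,2])
    e=pnp(c,np.r_[quad(c),[[0,0],[0,0]]],4);E.append(e[0]);T.append(e[1])
for a in(P,Y,Z,E,T):print(np.mean(a,0).round(4),np.std(a,0).round(4))
s=camera("scene");t=camera("top");pickle.dump((c,s,t),open("last.pkl","wb"))
w=cv2.resize(c["image"][:,:,::-1],(448,280));
b=cv2.resize(s["image"][110:220,180:300,::-1],(320,293));b=b[:280]
cv2.imwrite("pics/f.png",np.hstack([w,b]))
E
```

```text
[ 0.5031 -0.2857  0.0978] [0.0003 0.0001 0.0004]
[ 0.9095 -0.4157  0.0015] [0.     0.     0.0007]
[ 1.3e-03 -7.0e-04 -1.0e+00] [0.0006 0.0003 0.    ]
[  0.0888   0.335  -24.5   ] [0.3296 0.0735 0.1317]
[ 0.5028 -0.2862  0.1032] [0.0002 0.0002 0.0004]
```

View pics/f.png

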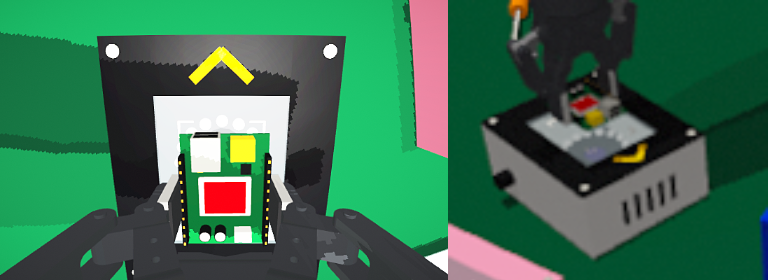

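The picture shows the board level over the glass, its USB end towards the arrow and inside the marks. Next, re-measure the unit in this view, relative to the board.

```bash
python3 - <<'E'
import pickle;from pnp import *
c,s,t=pickle.load(open("last.pkl","rb"));w1=pickle.load(open("w1.pkl","rb"))
a=c["image"].astype(int);m=a.min(2)>165
for ce,st in comps(m,40):
    if ce[1]<100 and 130<ce[0]<500: print(ce.round(1),st[2:].tolist(),onz(c,[ce],.08)[0].round(4))
y=yel(c);y[130:]=0
for ce,st in comps(y,100):print("arrow",ce,onz(c,[ce],.08)[0].round(4))
# w1: expected relative to glass centre
G=np.array([.5011,-.2840])
# top camera: label, arrow, unit screws
for n,v in(("top",t),("scene",s)):
    r=red(v);l,u=[],[]
    for ce,st in comps(r,6):
        p=onz(v,[ce],.0978+.0063+.0025)[0]
        if np.hypot(*(p[:2]-G))<.05:print(n,"label",ce.round(1),st[4],p.round(4))
    for ce,st in comps(yel(v)&True,5):
        p=onz(v,[ce],.08)[0]
        if np.hypot(*(p[:2]-G))<.09:print(n,"yel",ce.round(1),st[4],p.round(4))
    for ce,st in comps(v["image"].min(2)>150,2):
        p=onz(v,[ce],.08)[0]
        if .08<np.hypot(*(p[:2]-G))<.13:print(n,"screw",ce.round(1),st[4],p.round(4))
E
```

```text
[160.1  72.6] [19, 20, 315] [ 0.4746 -0.1828  0.08  ]
[471.5  72.8] [20, 21, 324] [ 0.5947 -0.2379  0.08  ]
arrow [315.79562464  95.39953944] [ 0.5306 -0.2192  0.08  ]
top yel [400.  217.4] 7 [ 0.5402 -0.2262  0.08  ]
top yel [396.6 225.1] 8 [ 0.5182 -0.2168  0.08  ]
top yel [416.2 223.4] 16 [ 0.5245 -0.2725  0.08  ]
top screw [404.5 198.5] 4 [ 0.5944 -0.2386  0.08  ]
top screw [384.5 240.5] 4 [ 0.4741 -0.1831  0.08  ]
scene yel [233.9 152.6] 13 [ 0.4781 -0.2952  0.08  ]
scene yel [249.7 168.4] 25 [ 0.5301 -0.2182  0.08  ]
scene screw [196.5 155. ] 2 [ 0.5249 -0.3868  0.08  ]
scene screw [271.  159.5] 2 [ 0.4727 -0.1834  0.08  ]
scene screw [230.7 179.7] 3 [ 0.5915 -0.2405  0.08  ]
```

>>> drive_tool(
  increments=[
    [[-2,1.7,-4],[0,0,0],0.3],
    [[0,0,-3],[0,0,0],0.3],
    [[0,0,-2],[0,0,0],0.3],
    [[0,0,0],[0,0,0],0.3],
    [[0,0,0],[0,0,0],0.3],
    [[0,0,0],[0,0,0],0.3],
    [[0,0,0],[0,0,0],0.3],
    [[0,0,0],[0,0,0],0.3],
  ],
)

```text
clock: 9.03
eef_pos: [0.5008, -0.2839, 0.0881]
tool_rot: [0.841, 0.54, 0.0, 0.0]
ft_force: [-0.3, 1.0, -0.7]
grip_width: 0.0486
grasp_force: 62.3
```

```bash
cat > m.py <<'E'
from workcell import *
from pnp import *
P=[];Y=[];Z=[];E=[];T=[]
for i in range(8):
    c=camera("wrist");o=get_obs();R=Ro.from_quat(o["tool_rot"]).as_matrix();P.append(o["eef_pos"]);Y.append(R[:,1]);Z.append(R[:,2])
    e=pnp(c,np.r_[quad(c),[[0,0],[0,0]]],4);E.append(e[0]);T.append(e[1])
for a in(P,Y,Z,E,T):print(np.mean(a,0).round(4),np.std(a,0).round(4))
print(o["clock"],o["ft_force"],o["joint_vel"].round(3))
E
python3 m.py
```

```text
[ 0.5007 -0.2838  0.0881] [0.0001 0.     0.0001]
[ 9.095e-01 -4.157e-01  2.000e-04] [0.     0.     0.0001]
[ 1.e-04 -1.e-04 -1.e+00] [0.0001 0.0001 0.    ]
[  0.06     0.3375 -24.48  ] [0.     0.0066 0.    ]
[ 0.5004 -0.2842  0.0934] [0. 0. 0.]
9.4333 [-0.30520567  0.5119754  -0.89869377] [-0.001 -0.    -0.001 -0.     0.001  0.002]
```

>>> drive_tool(
  increments=[
    [[0.3,0,0.7],[0,0,-0.1],0.3],
    [[0,0,0],[0,0,0],0.3],
    [[0,0,0],[0,0,0],0.3],
    [[0,0,0],[0,0,0],0.3],
    [[0,0,0],[0,0,0],0.3],
    [[0,0,0],[0,0,0],0.3],
    [[0,0,0],[0,0,0],0.3],
    [[0,0,0],[0,0,0],0.3],
  ],
)

```text
clock: 10.1
eef_pos: [0.5009, -0.2838, 0.0887]
tool_rot: [0.842, 0.54, -0.0, -0.0]
ft_force: [0.4, -0.0, -1.6]
grip_width: 0.0488
grasp_force: 62.3
```

```bash
python3 m.py; python3 -c "
from workcell import *
print(job_done())"
```

```text
[ 0.5009 -0.2838  0.0887] [0. 0. 0.]
[ 0.9088 -0.4173 -0.    ] [0. 0. 0.]
[-0. -0. -1.] [0. 0. 0.]
[  0.11     0.305  -24.5575] [0.0866 0.0779 0.039 ]
[ 0.5006 -0.2841  0.094 ] [0.     0.     0.0001]
10.5 [ 0.25429027 -0.99457927 -0.35015409] [-0.001  0.001  0.002  0.001  0.     0.   ]
the job is handed in; nothing more can be done
None
```

I handed the job in at 10.5 s: the red-labelled board is held still and level over the inspection camera, its underside about 15 mm (measured 14–15) above the glass, within about 1 mm of centre, square to the marks within about 0.1° and USB end towards the arrow; no verdict came back.

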